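# Turn the scissors round and stow them blades-in under the dock's guard

## Robot

A 7-joint arm with a two-finger parallel gripper is mounted at the origin on a cart in front of the work surface, level with it; the furniture and walls round the work are solid. World frame = base frame: x ahead of the robot, y to its left, z up, the work surface at z = 0. Lengths are in m, angles in rad, forces in N, time in s.
With the tool pointing down it reaches from about 0.4 to 0.85 m from the base axis. Payload 10.4 kg.
Tool frame: the origin (TCP) lies at the very end of the fingers, on their centre line; the grasp point (between the pads) lies 19 mm behind it (r.pinch_z is the distance from the TCP to the grasp point, in m); z points along the fingers, y is the line along which they close (so a half turn about z gives the same grasp; the last joint's range is limited). The gripper opens to 87 mm and grips with 3 to 60 N. Pads are 19 mm wide; open, the fingers measure 117 mm over their backs; the gripper's body (75 mm by 190 mm) begins 51 mm behind the grasp point.
Start: joints at [-1.177, 0.332, -0.065, 1.46, 0.022, 1.35, -0.088], TCP at [0.253, 0.572, 0.223] pointing down, gripper open.
Joint ranges: [-2.6, 2.6], [-0.5, 2.12], [-1.47, 1.34], [0.16, 2.42], [-1.27, 4.41], [0.06, 2.06], [-2.6, 2.6]. Speed limits (rad/s): [2.22, 2.22, 2.79, 2.79, 3.14, 3.14, 3.14].

## Interface

Orientations are given as a unit quaternion [x, y, z, w].
In Python, from bench import sensors, vision, r gives the robot as it stands.
- The arm moves only by the shell command python3 -m crank 'ROWS' [OPENING] [FORCE]. ROWS is JSON, a list of rows, each a list of 2 entries, a list of its own where there are three numbers: the shift along the tool's x, y, z normalised to -1 to 1, where 1 is 3 cm, then the turn about the tool's z normalised to -1 to 1, where 1 is 8 degrees. A call has 1 to 12 rows; each row shifts and turns the commanded pose from where the row before left it, along the tool's axes as they then stand; what a row does not reach is not made up. A row lasts 1/8 s, in which the tool goes at most 62.5 mm and 10.7 degrees, less where a joint would pass 70% of its speed; a pose out of reach is approached as far as the arm can. A call with a number of a shift or a turn outside -1 to 1 is refused whole. A call with a gripper value outside its range is refused whole. OPENING is the opening, from 0 (shut) to 1 (fully open), set as the call begins (- or left out, the last holds). The fingers move at their own pace and stop on an object; FORCE is the grip in N (left out, the last holds). Time passes only in rows, so rows that do not move let the fingers close. It gives the time, the measured TCP pose, the force, the opening and the grip force at its end, in the units of the state.
- sensors.read_state(): the state, without advancing time (a new reading comes with each control period).
- vision.camera(name): name is "scene" or "top"; returns the picture (420x560x3 uint8, red, green, blue); there is no depth.
- vision.camera_model(name): a dict with "vertical_fov" (degrees; the focal length in pixels is half the picture's height over the tangent of half this angle, whatever the lens; pixels are square), "cx", "cy" (the principal point, pixels), "camera_from_world" (4x4, takes a point from world to camera coordinates). Camera axes: x right, y down, z forward; pixel columns grow to the right and rows downward; lengths in m; the calibration is good to about 2 mm. A picture is of the moment at which its call begins. camera_model takes no time and is no camera call.
- r.close_job(): hands the job in; it is judged then, once.
The state is a dict: "time": time; "joint_positions": joint angles; "joint_vel": joint speeds; "joint_torque": joint torques, N m; "ee_pos": TCP position; "eef_rot": TCP orientation; "ft_force": force on the tool from outside, world axes, zero at the start; "torque": the same for the moment, N m; "width": finger opening in m; "grip_force": force on a finger pad.
Only numpy, scipy, OpenCV 4.12 (cv2) and the standard library are available. Lean on these libraries where they do the work, as an engineer would, in place of code of your own. Each camera call takes 0.05 s, during which the arm holds its last target. There are 200 camera calls.

## Task

The scissors were left handles-in under the grey drying cover with their bare blades sticking out: draw them out by the blades, lay them flat on the bare bench, let go, and take hold of them again nearer the handles. With the dock's hinged clear guard lifted, lay them flat in the dock with the blades pointing into its channel and nearly up to its back wall and the handles out in front, then let go and lower the guard fully shut over the blades. Do not knock or shift the small bottles or the timer.

Things in the scene. Friction and masses are not known exactly. Their poses are not given: they have to be found in the camera images.
- scissors_center (a point): Centre of the loose scissors (closed, rigid, 42 to 84 g): ring handles, grey blades, 199 mm long, 87 mm wide, 9 mm high, lying flat. Point on the long axis by the pivot screw, 4.5 mm above the underside; +y points to the handles, -y to the blade tips, z up. Blades and shanks form one straight bar 16 mm wide from y = -100 mm (tips) to +35 mm, solid only from 3 to 6 mm above the underside.
- scissors_tip (a point): Tip of the scissors' blades, 100 mm from the centre along -y, same axes. At the start only the blades from the tip to about 60 mm behind it stick out of the cover and can be grasped.
- scissors_shank (a point): Middle of the scissors' shanks, 15 mm from the centre along +y, same axes: the place to hold them for stowing (bar 16 mm wide). The two rings, side by side, lie at y = 37 to 98 mm from the centre (x -42 to +42 mm, 0 to 9 mm high) and carry most of the weight, so grip firmly.
- cover: Grey drying cover fixed on the bench, a low tunnel open only at its front: 152 mm deep, 116 mm wide, 32 mm high, inside 104 x 26 mm; its floor is a 2 mm black rubber mat that reaches 68 mm out in front, 60 mm wide. Origin on the bench at the middle of its open front edge; +x points inward, y across, z up. The scissors lie along its middle, handles inside, blades sticking out about 60 mm along -x.
- dock: Blade dock fixed on the bench. Origin on the bench below the middle of the channel's mouth; +x into the channel, y across, z up. Base plate 4 mm thick, 100 mm wide, x = -127 to +105 mm; the handles lie on its front part. Channel between two 12 mm cheeks, x = 0 to 100 mm, 30 mm apart (too narrow for fingers), tops 26 mm above the bench; back wall at x = 92 mm.
- dock_mouth (a point): Middle of the channel's mouth on the base plate (4 mm above the bench); axes as the dock's.
- guard (a joint): Angle of the clear guard, hinged at the back of the dock about the dock's y axis: 0 shut (lying on the cheeks), 1.6 rad fully up; its front edge rises up and back. A stiff hinge: it stays at any angle; about 1.5 N at its pull bar moves it. Shut, its front lip leaves a gap of about 12 mm above the base plate.
- guard_bar (a point): Middle of the guard's black pull bar: round, 14 mm thick, 36 mm long, parallel to the dock's y axis, on two thin posts 24 mm above the guard's sheet (54 mm wide); 52 mm above the bench when shut. It can be pinched end to end (36 mm, along y) and then turns between the fingers. It moves on an arc of 97 mm radius about the hinge.
- guard_hinge (a point): Middle of the guard's hinge axis, 102 mm behind the channel's mouth and 28 mm above the bench; axes as the dock's, the hinge lies along y.
- dropper_oil_center (a point): Bystander: small bottle with a yellow cap, 28 mm across, 70 mm tall, standing; point at half height.
- bench_timer_center (a point): Bystander: white bench timer, 66 x 66 x 18 mm, lying flat towards the front edge of the bench (the bench top begins at about x = 0.29 m); point at half height.
- cal_vial_center (a point): Bystander: small vial with a purple cap, 26 mm across, 46 mm tall, standing; point at half height.
- control_bottle_center (a point): Bystander: small brown bottle with a red cap, 34 mm across, 62 mm tall, standing; point at half height.

How it is judged:
On the way, in this order (a step that is already met when the one before it is completed fails the run):
1. the scissors lie flat on the bare bench, clear of cover and dock, let go of and at rest (height (world z) of scissors_center below 0.009 m and angle between scissors_center's own z axis and vertical below 0.08 rad and distance of scissors_center from where it was at the start of the episode above 0.08 m and contact force between scissors and the fingers below 0.05 N and contact force between scissors and cover below 0.03 N and contact force between scissors and dock below 0.03 N and linear speed of scissors below 0.02 m/s), for 0.2 s.
2. with the guard up, the scissors lie flat in the dock, blades in the channel, let go of (x of scissors_tip in the frame of dock between 0.065 and 0.094 m and y of scissors_tip in the frame of dock between -0.016 and 0.016 m and y of scissors_center in the frame of dock between -0.02 and 0.02 m and x of scissors_center in the frame of dock below 0.01 m and height (world z) of scissors_center below 0.0165 m and angle between scissors_center's own z axis and vertical below 0.1 rad and value of joint guard above 0.3 rad and contact force between scissors and the fingers below 0.05 N), for 0.2 s.
At the end, for the whole second after the job is handed in: The scissors lie at rest, flat (within 6 degrees) on the dock's base plate, handles out in front, blade tips in the channel within 27 mm of its back wall, their middle within 20 mm of the channel's centre line; the guard is shut (under 0.06 rad) and nothing is held (x of scissors_tip in the frame of dock between 0.065 and 0.094 m and y of scissors_tip in the frame of dock between -0.016 and 0.016 m and y of scissors_center in the frame of dock between -0.02 and 0.02 m and x of scissors_center in the frame of dock below 0.01 m and height (world z) of scissors_center below 0.0165 m and angle between scissors_center's own z axis and vertical below 0.1 rad and value of joint guard below 0.06 rad and linear speed of scissors below 0.01 m/s and contact force between scissors and the fingers below 0.05 N); the robot touches nothing.
It fails at once if the dropper oil is shifted more than 25 mm or tipped over (distance of dropper_oil_center from where it was at the start of the episode above 0.025 m or angle between dropper_oil_center's own z axis and vertical above 0.4 rad).
It fails at once if the bench timer is shifted more than 25 mm or tipped over (distance of bench_timer_center from where it was at the start of the episode above 0.025 m or angle between bench_timer_center's own z axis and vertical above 0.4 rad).
It fails at once if the cal vial is shifted more than 25 mm or tipped over (distance of cal_vial_center from where it was at the start of the episode above 0.025 m or angle between cal_vial_center's own z axis and vertical above 0.4 rad).
It fails at once if the control bottle is shifted more than 25 mm or tipped over (distance of control_bottle_center from where it was at the start of the episode above 0.025 m or angle between control_bottle_center's own z axis and vertical above 0.4 rad).
It also fails if it takes over 72 s, if anything falls off the work surface, if the arm or the gripper's body presses on something with over 40 N, if the wrist force passes 120 N, or if a joint passes its speed limit or range.

## Working session

There is one attempt and no reset: what is moved stays moved. The work goes in short steps, Python scripts to look and compute and a shell command to move; the robot and the scene stay as the last step left them, time stands still between calls to the robot, and variables do not carry over. Pictures are saved under pics/ and viewed, at most 10 in all, crops included, and the job is handed in when it is done.

```bash
mkdir -p pics; ls; cat > h.py <<'E'
import sys; sys.path.insert(0,'.')
import numpy as np, cv2
from bench import sensors, vision, r
from scipy.spatial.transform import Rotation as R
def snap(n,f,crop=None,k=1):
    im=vision.camera(n)[:,:,::-1]
    if crop: a,b,c,d=crop; im=im[b:d,a:c]
    if k!=1: im=cv2.resize(im,None,fx=k,fy=k,interpolation=cv2.INTER_CUBIC)
    cv2.imwrite('pics/'+f,im)
def p2w(n,u,v,z):
    m=vision.camera_model(n); f=210/np.tan(np.radians(m['vertical_fov'])/2)
    T=np.linalg.inv(np.array(m['camera_from_world'])); d=T[:3,:3]@[(u-m['cx'])/f,(v-m['cy'])/f,1]; o=T[:3,3]
    return o+d*(z-o[2])/d[2]
def w2p(n,p):
    m=vision.camera_model(n); f=210/np.tan(np.radians(m['vertical_fov'])/2)
    c=np.array(m['camera_from_world'])@np.append(p,1); return c[:2]/c[2]*f+[m['cx'],m['cy']]
def st():
    s=sensors.read_state(); print(s['time'],np.round(s['ee_pos'],4),'\n',np.round(R.from_quat(s['eef_rot']).as_matrix(),3),s['width'],s['grip_force'],np.round(s['ft_force'],1))
    return s
def delta(p,yaw=None):
    "rows units (30mm) from current pose to world TCP p, along tool axes now"
    s=sensors.read_state(); M=R.from_quat(s['eef_rot']).as_matrix()
    print('units',np.round(M.T@(np.array(p)-s['ee_pos'])/.03,2))
E
python3 - <<'E'
from h import *
snap('top','t0.png',k=1.42); snap('scene','s0.png',k=1.42); st(); print(r.pinch_z)
for n in('top','scene'): m=vision.camera_model(n); print(m)
E
```

```text
pics
0.1 [0.2529 0.5712 0.2218] 
 [[-0.914  0.405 -0.   ]
 [ 0.405  0.914 -0.001]
 [-0.    -0.001 -1.   ]] 0.08681876912323908 0.0 [-0.9 -0.8  0.3]
0.0187
{'vertical_fov': 52.93478927321009, 'cx': 279.0046039485439, 'cy': 211.00624321775396, 'camera_from_world': array([[ 0.01854258, -0.99978952,  0.00878036, -0.00983083],
       [-0.99412962, -0.01937245, -0.10644724,  0.54353955],
       [ 0.10659493, -0.00675501, -0.99427958,  1.12220447],
       [ 0.        ,  0.        ,  0.        ,  1.        ]])}
{'vertical_fov': 46.56986068695626, 'cx': 282.21080647379733, 'cy': 210.72852240489087, 'camera_from_world': array([[ 0.78477427, -0.61962523, -0.01392515, -0.41776422],
       [-0.35979222, -0.43716337, -0.82428014,  0.26808335],
       [ 0.50465721,  0.651884  , -0.56601091,  1.23952919],
       [ 0.        ,  0.        ,  0.        ,  1.        ]])}
```

View pics/t0.png

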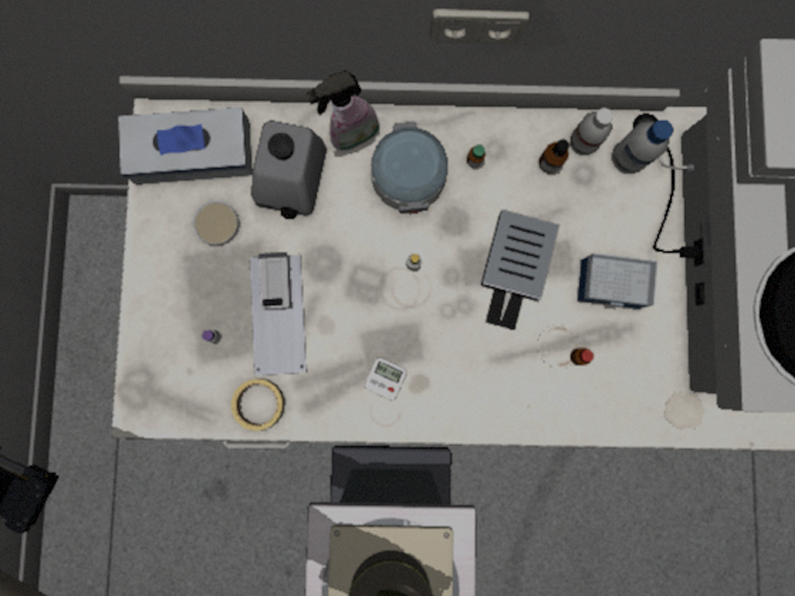

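View pics/s0.png

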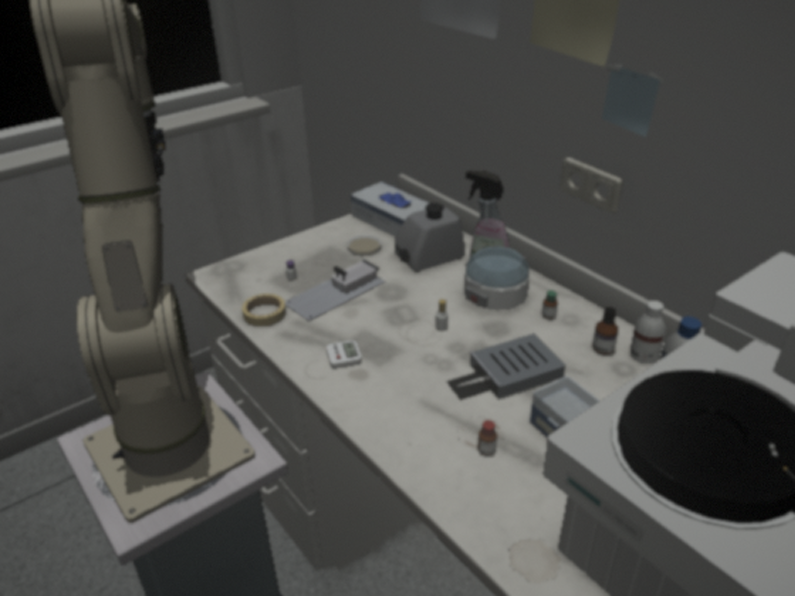

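The top view shows the cover at about (366,180) native with the mat and blades pointing down to (355,230). The dock is at about (195,220), with the guard at its far end and its bar near (192,212). The oil is at (291,184), the timer at (271,267), the vial at (148,237) and the red-cap bottle at (410,250).

```bash
python3 - <<'E'
from h import *
im=vision.camera('top')[:,:,::-1]
a=cv2.resize(im[140:240,325:405],None,fx=5.9,fy=5.9,interpolation=cv2.INTER_CUBIC)
b=cv2.resize(im[170:270,165:220],None,fx=5.9,fy=5.9,interpolation=cv2.INTER_CUBIC)
o=np.hstack([a,b]); o=np.clip(o.astype(float)*1.3,0,255).astype(np.uint8)
cv2.imwrite('pics/c0.png',o); print(o.shape,a.shape)
E
```

```text
(590, 796, 3) (590, 472, 3)
```

View pics/c0.png

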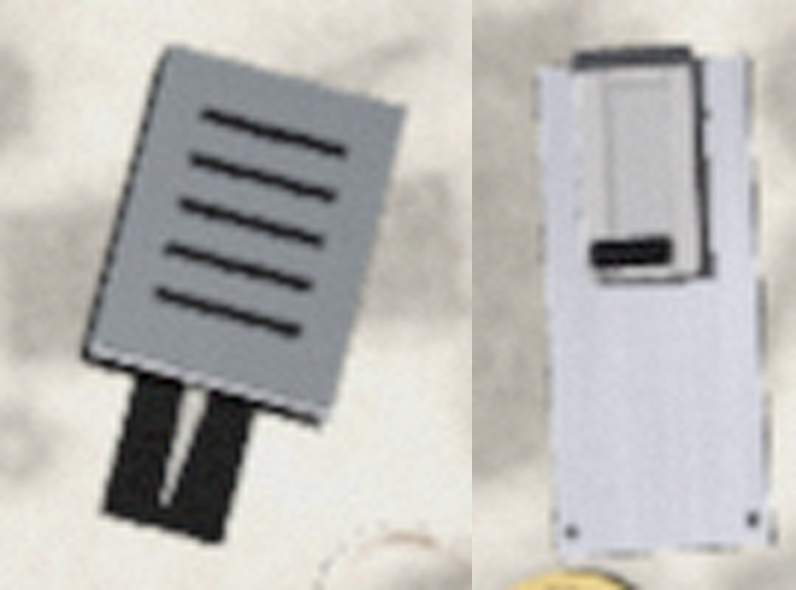

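The crop shows the cover roof corners at (170,45), (405,105), (325,415) and (87,348), the mat front corners at (103,515) and (222,543), and the blade tip at (165,503). The dock plate corners are (535,65), (752,58), (555,552) and (775,543), with the bar at (632,250).

```bash
python3 - <<'E'
from h import *
def P(x,y,z,ox,oy,x0=0): return p2w('top',(x-x0+.5)/5.9-.5+ox,(y+.5)/5.9-.5+oy,z)
c=lambda x,y,z:P(x,y,z,325,140); d=lambda x,y,z:P(x,y,z,165,170,472)
roof=[c(170,45,.032),c(405,105,.032),c(325,415,.032),c(87,348,.032)]
mat=[c(103,515,.002),c(222,543,.002)]; tip=c(165,503,.0065)
print(np.round(roof,4),np.round(mat,4),tip)
fr=(roof[2]+roof[3])/2; bk=(roof[0]+roof[1])/2; ax=bk-fr
print('cover front',fr,'len',np.linalg.norm(ax),'yaw',np.degrees(np.arctan2(ax[1],ax[0])))
for mid in [sum(mat)/2,tip]:
  v=fr-mid; print(mid,np.linalg.norm(v[:2]),np.degrees(np.arctan2(v[1],v[0])))
D=[d(535,65,.004),d(752,58,.004),d(555,552,.004),d(775,543,.004)]
f=(D[2]+D[3])/2; b=(D[0]+D[1])/2; a=b-f; L=np.linalg.norm(a); y=np.arctan2(a[1],a[0]); print(np.round(D,4),'dock L',L,'yaw',np.degrees(y),'width',np.linalg.norm(D[0]-D[1]),np.linalg.norm(D[2]-D[3]))
mouth=f+a/L*.127; print('mouth',mouth,(b-a/L*.105))
bar=d(632,250,.052); q=(bar-mouth)[:2]; e=a[:2]/L; print('bar',bar,'dock frame',q@e,q@[-e[1],e[0]])
for n,u,v,z in [('oil',414/1.42,258/1.42,.07),('timer',386/1.42,379/1.42,.018),('vial',210/1.42,335/1.42,.046),('ctrl',587/1.42,354/1.42,.062),('tape',258/1.42,404/1.42,.02),('canister',290/1.42,212/1.42,.1),('specimen',217/1.42,224/1.42,.01)]: print(n,np.round(p2w('top',u,v,z),3))
E
```

```text
[[ 0.7251 -0.2023  0.032 ]
 [ 0.6987 -0.3127  0.032 ]
 [ 0.5516 -0.2741  0.032 ]
 [ 0.5807 -0.1638  0.032 ]] [[ 0.5055 -0.1761  0.002 ]
 [ 0.4933 -0.2324  0.002 ]] [ 0.51139016 -0.20462607  0.0065    ]
cover front [ 0.5661816  -0.21893022  0.032     ] len 0.15072769635175892 yaw -14.8300190671652
[ 0.49941521 -0.20425352  0.002     ] 0.06836048074204541 -12.39767121513177
[ 0.51139016 -0.20462607  0.0065    ] 0.05662782041644656 -14.631381869105468
[[0.6264 0.2928 0.004 ]
 [0.6318 0.19   0.004 ]
 [0.3969 0.2733 0.004 ]
 [0.403  0.1712 0.004 ]] dock L 0.22997310783858554 yaw 4.786159277108436 width 0.10301897323271418 0.10232075553322706
mouth [0.52650404 0.2328188  0.004     ] [0.52448421 0.23264968 0.004     ]
bar [0.53407465 0.23360168 0.052     ] dock frame 0.007609538031273786 0.0001484790562580834
oil [ 0.618 -0.031  0.07 ]
timer [0.392 0.017 0.018]
vial [0.468 0.349 0.046]
ctrl [ 0.446 -0.355  0.062]
tape [0.34  0.259 0.02 ]
canister [0.693 0.198 0.1  ]
specimen [0.689 0.357 0.01 ]
```

```bash
python3 -m crank '[[[0,0,0],-0.6],[[0,0,0],-0.6],[[0,0,0],0]]' 1 60; python3 - <<'E'
from h import *
s=st(); M=R.from_quat(s['eef_rot']).as_matrix(); print(np.degrees(np.arctan2(M[1,0],M[0,0])),np.round(s['joint_positions'],2)); delta([.543,-.213,.10])
E
```

```text
time: 0.52
ee_pos: [0.253, 0.5714, 0.2223]
eef_rot: [0.125, 0.992, -0.0, -0.0]
ft_force: [-0.4, -1.0, -1.2]
width: 0.087
grip_force: 0.0
0.525 [0.253  0.5714 0.2223] 
 [[-0.969  0.247 -0.   ]
 [ 0.247  0.969 -0.   ]
 [ 0.    -0.    -1.   ]] 0.08699008598650347 0.0 [-0.4 -1.  -1.2]
165.68944976778843 [-1.16  0.33 -0.09  1.46  0.03  1.35  0.07]
units [-15.83 -22.94   4.08]
```

```bash
python3 -m crank '[[[-0.69,-1,0.1],0],[[-0.69,-1,0.1],0],[[-0.69,-1,0.1],0],[[-0.69,-1,0.1],0],[[-0.69,-1,0.1],0],[[-0.69,-1,0.1],0],[[-0.69,-1,0.1],0],[[-0.69,-1,0.1],0],[[-0.69,-1,0.1],0],[[-0.69,-1,0.1],0],[[-0.69,-1,0.1],0],[[-0.69,-1,0.1],0]]' 1 60 >/dev/null
python3 -m crank '[[[-0.69,-1,0.2],0],[[-0.69,-1,0.2],0],[[-0.69,-1,0.2],0],[[-0.69,-1,0.2],0],[[-0.69,-1,0.2],0],[[-0.69,-1,0.2],0],[[-0.69,-1,0.2],0],[[-0.69,-1,0.2],0],[[-0.69,-1,0.2],0],[[-0.69,-1,0.2],0],[[-0.69,-0.94,0.2],0],[[0,0,0],0]]'; python3 - <<'E'
from h import *
s=st(); M=R.from_quat(s['eef_rot']).as_matrix(); print(np.degrees(np.arctan2(M[1,0],M[0,0])),np.round(s['joint_positions'],2)); delta([.543,-.213,.004])
snap('top','t1.png',(310,140,420,250),5)
E
```

```text
time: 3.52
ee_pos: [0.5442, -0.2156, 0.1199]
eef_rot: [0.127, 0.992, -0.001, -0.0]
ft_force: [-0.0, 0.1, -0.0]
width: 0.087
grip_force: 0.0
3.525 [ 0.5442 -0.2156  0.1199] 
 [[-0.968  0.252 -0.001]
 [ 0.252  0.968 -0.002]
 [ 0.001 -0.002 -1.   ]] 0.08695890772022827 0.0 [-0.   0.1 -0. ]
165.39840261260727 [-0.2   0.36  0.61  1.72 -0.23  1.13  1.79]
units [0.06 0.08 3.86]
```

View pics/t1.png

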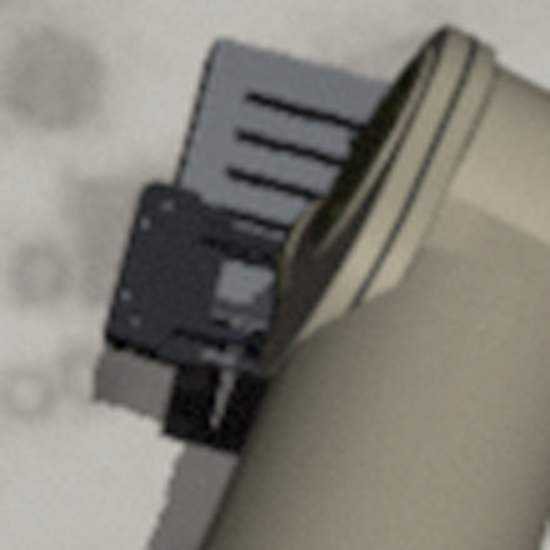

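The hand is over the mat with the blades just in front of it (tip about (216,420) in the crop). Next I descend.

```bash
python3 -m crank '[[[0.06,0.08,0.8],0],[[0,0,0.8],0],[[0,0,0.8],0],[[0,0,0.6],0],[[0,0,0.4],0],[[0,0,0.2],0],[[0,0,0.12],0],[[0,0,0.1],0],[[0,0,0],0]]'; python3 -m crank '[[[0,0,0],0],[[0,0,0],0],[[0,0,0],0],[[0,0,0],0],[[0,0,0],0],[[0,0,0],0],[[0,0,0],0],[[0,0,0],0]]' 0 60
```

```text
time: 4.7
ee_pos: [0.5436, -0.2101, 0.0061]
eef_rot: [0.124, 0.992, 0.0, 0.0]
ft_force: [-0.4, 1.3, -0.7]
width: 0.0869
grip_force: 0.0
time: 5.7
ee_pos: [0.5435, -0.2101, 0.0059]
eef_rot: [0.124, 0.992, 0.0, 0.0]
ft_force: [0.1, -0.7, -0.5]
width: 0.015
grip_force: 22.4
```

```bash
python3 -m crank '[[[0,0,0],0],[[0,0,0],0],[[0,0,0.1],0],[[0,0,0],0]]' 0.4 60;  python3 -m crank '[[[0,0,0],0],[[0,0,0],0],[[0,0,0],0],[[0,0,0],0],[[0,0,0],0],[[0,0,0],0],[[0,0,0],0],[[0,0,0],0]]' 0 60
```

```text
time: 6.2
ee_pos: [0.5434, -0.21, 0.0027]
eef_rot: [0.124, 0.992, 0.0, -0.0]
ft_force: [0.3, -0.2, -1.2]
width: 0.0341
grip_force: 0.0
time: 7.2
ee_pos: [0.5435, -0.2101, 0.0029]
eef_rot: [0.124, 0.992, 0.0, -0.0]
ft_force: [-0.2, -0.5, 0.9]
width: 0.0129
grip_force: 59.8
```

```bash
python3 -m crank '[[[0.1,0,-0.08],0],[[0.3,0,-0.04],0],[[0.45,0,0],0],[[0.5,0,0],0],[[0.5,0,0],0],[[0.5,0,0],0],[[0.5,0,0],0],[[0.5,0,0],0],[[0.5,0,0],0],[[0.5,0,0],0],[[0.5,0,0],0],[[0.2,0,0],0]]' ; python3 -m crank '[[[0.2,0,0],0],[[0,0,0],0],[[0,0,0],0]]'; python3 - <<'E'
from h import *
s=st();print(np.round(s['joint_positions'],2))
snap('top','t2.png',(270,140,430,260),5)
E
```

```text
time: 8.7
ee_pos: [0.3957, -0.1723, 0.0065]
eef_rot: [0.124, 0.992, 0.0, -0.0]
ft_force: [-0.3, 0.4, -1.3]
width: 0.013
grip_force: 59.8
time: 9.07
ee_pos: [0.3913, -0.1713, 0.0066]
eef_rot: [0.124, 0.992, -0.0, 0.0]
ft_force: [-0.1, 0.2, -0.4]
width: 0.0131
grip_force: 59.8
9.075 [ 0.3913 -0.1713  0.0066] 
 [[-0.969  0.247  0.   ]
 [ 0.247  0.969 -0.   ]
 [-0.    -0.    -1.   ]] 0.01307055048915532 59.829591661691666 [-0.1  0.2 -0.4]
[-0.28  0.18  0.63  2.21 -0.15  0.79  1.77]
```

View pics/t2.png

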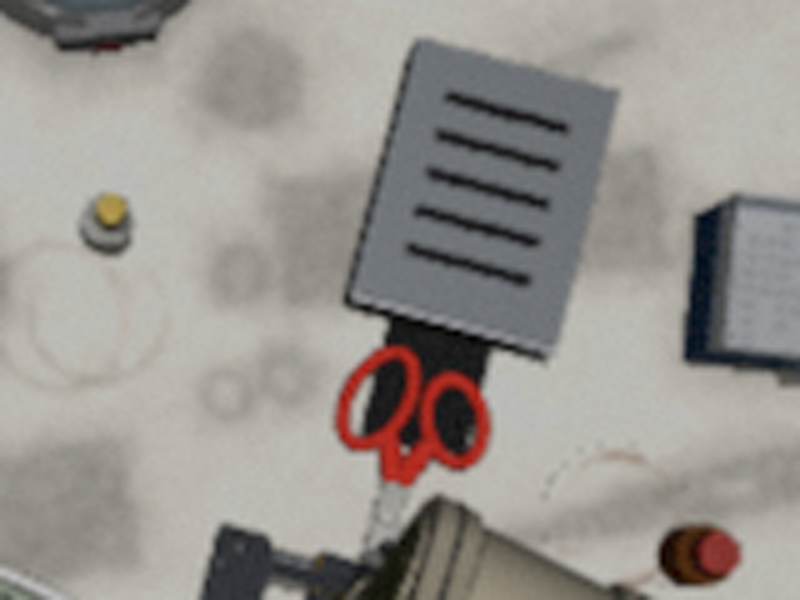

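The rings sit just in front of the cover at about (415,410) in the crop, still over the mat. I'll lift and shift left onto bare bench.

```bash
python3 -m crank '[[[0.05,0,-0.3],0],[[0.1,0,-0.3],0],[[0,0.3,0],0],[[0,0.4,0],0],[[0,0.5,0],0],[[0,0.5,0],0],[[0,0.5,0],0],[[0,0.4,0],0],[[0,0.3,0],0],[[0,0,0],0]]' ;python3 - <<'E'
from h import *
s=st()
snap('scene','s2.png',(200,170,400,320),4)
E
```

```text
time: 10.38
ee_pos: [0.4081, -0.0852, 0.0245]
eef_rot: [0.124, 0.992, 0.0, -0.0]
ft_force: [-0.5, -0.2, -1.5]
width: 0.0132
grip_force: 59.8
10.375 [ 0.4081 -0.0852  0.0245] 
 [[-0.969  0.246 -0.   ]
 [ 0.246  0.969  0.   ]
 [ 0.     0.    -1.   ]] 0.01319431269286029 59.82986479997635 [-0.5 -0.2 -1.5]
```

View pics/s2.png

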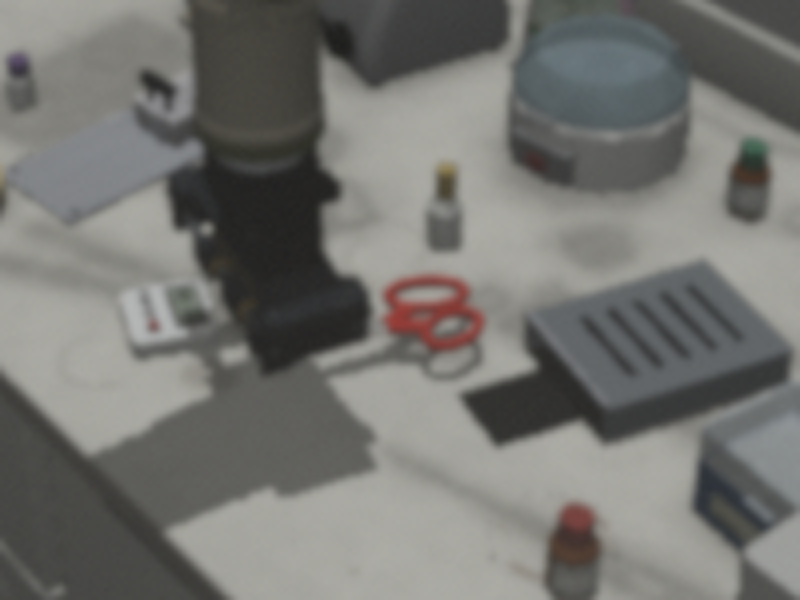

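The scissors hang level above bare bench, clear of the mat and timer. I'll lower and release.

```bash
python3 -m crank '[[[0,0,0.2],0],[[0,0,0.2],0],[[0,0,0.15],0],[[0,0,0.1],0],[[0,0,0.05],0],[[0,0,0],0],[[0,0,0],0]]' ; python3 -m crank '[[[0,0,0],0],[[0,0,0],0],[[0,0,0],0],[[0,0,0],0],[[0,0,-0.3],0],[[0,0,-0.8],0],[[0,0,-1],0],[[0,0,-1],0],[[0,0,-1],0],[[0,0,0],0]]' 0.4;python3 - <<'E'
from h import *
s=st()
snap('top','t3.png',(230,160,350,280),5)
E
```

```text
time: 11.3
ee_pos: [0.4081, -0.0858, 0.0036]
eef_rot: [0.124, 0.992, 0.0, 0.0]
ft_force: [-0.6, 0.0, -1.2]
width: 0.0135
grip_force: 59.8
time: 12.55
ee_pos: [0.4094, -0.0859, 0.1289]
eef_rot: [0.124, 0.992, 0.001, 0.002]
ft_force: [-0.4, -0.0, -0.2]
width: 0.0349
grip_force: 0.0
12.55 [ 0.4094 -0.0859  0.1289] 
 [[-0.969  0.247  0.005]
 [ 0.247  0.969  0.001]
 [-0.004  0.002 -1.   ]] 0.03494244128185027 0.0 [-0.4 -0.  -0.2]
```

View pics/t3.png

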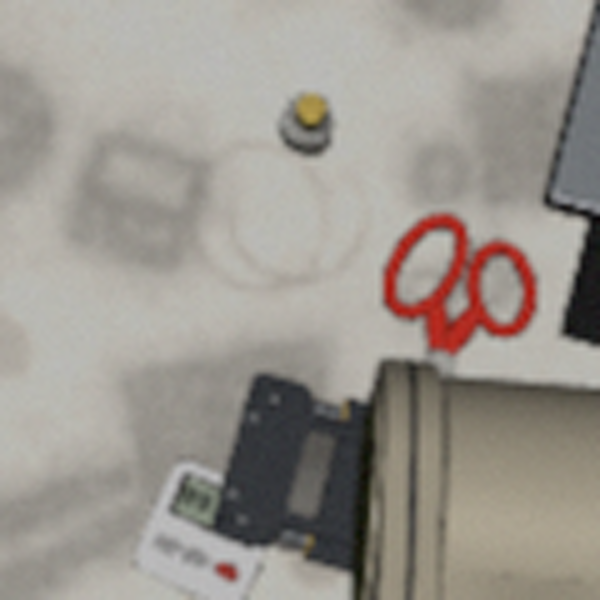

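Flat on the bench, rings around (460,290), let go. Next I'll open the guard with the empty hand.

```bash
python3 -m crank '[[[0,0,0],-0.8],[[0,0,0],-0.8],[[0,0,0],-0.8],[[0,0,0],0]]' 0.75 60; python3 -m crank '[[[-0.45,0.95,0],0],[[-0.45,0.95,0],0],[[-0.45,0.95,0],0],[[-0.45,0.95,0],0],[[-0.45,0.95,0],0],[[-0.45,0.95,0.1],0],[[-0.45,0.95,0.1],0],[[-0.45,0.95,0.1],0],[[-0.45,0.95,0.1],0],[[-0.45,0.95,0.1],0],[[-0.45,0.8,0.1],0],[[0,0,0],0]]';python3 - <<'E'
from h import *
s=st(); M=R.from_quat(s['eef_rot']).as_matrix(); print(np.degrees(np.arctan2(M[1,0],M[0,0])),np.round(s['joint_positions'],2)); delta([.534,.2336,.037])
snap('top','t4.png',(150,150,350,300),4)
E
```

```text
time: 13.1
ee_pos: [0.4074, -0.0858, 0.1258]
eef_rot: [-0.043, 0.999, -0.0, -0.001]
ft_force: [0.9, -0.7, -0.1]
width: 0.0623
grip_force: 0.0
time: 14.6
ee_pos: [0.529, 0.2366, 0.1073]
eef_rot: [-0.043, 0.999, -0.0, -0.001]
ft_force: [0.0, -0.4, -0.5]
width: 0.0655
grip_force: 0.0
14.6 [0.529  0.2366 0.1073] 
 [[-0.996 -0.086 -0.001]
 [-0.086  0.996 -0.001]
 [ 0.001 -0.    -1.   ]] 0.0654537419049708 0.0 [ 0.  -0.4 -0.5]
-175.07877630309844 [-0.76  0.33  0.32  1.74 -0.11  1.09  1.25]
units [-0.16 -0.11  2.34]
```

View pics/t4.png

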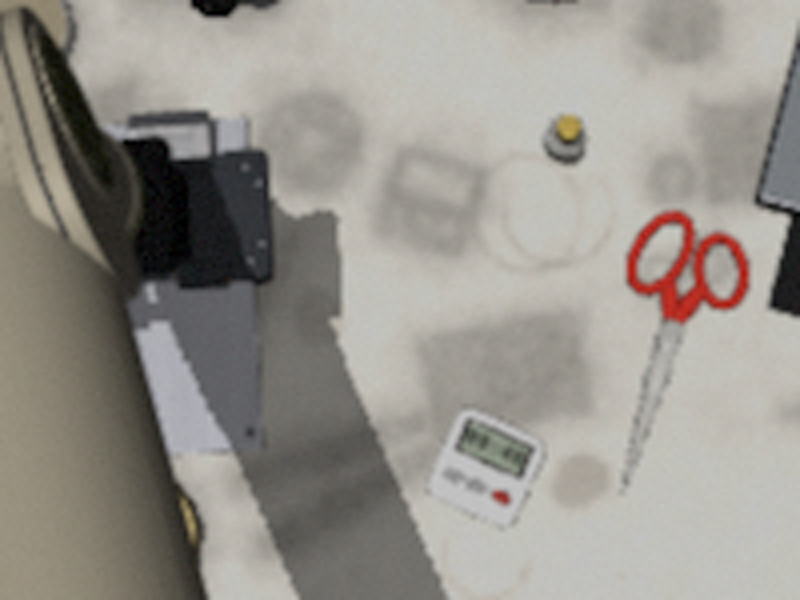

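Scissors tip at (623,492), shank base about (672,325) in the crop. The hand is over the guard bar, so I'll descend and pinch.

```bash
python3 -m crank '[[[-0.16,-0.11,0.5],0],[[0,0,0.6],0],[[0,0,0.5],0],[[0,0,0.4],0],[[0,0,0.2],0],[[0,0,0.12],0],[[0,0,0],0]]';  python3 -m crank '[[[0,0,0],0],[[0,0,0],0],[[0,0,0],0],[[0,0,0],0],[[0,0,0],0],[[0,0,0],0]]' 0 20; python3 - <<'E'
from h import *
def P(x,y,z): return p2w('top',(x+.5)/4-.5+150,(y+.5)/4-.5+150,z)
t=P(623,492,.0045); k=P(672,325,.0045); v=k-t; print(t,k,np.linalg.norm(v),np.degrees(np.arctan2(v[1],v[0])))
a,b=P(628,260,.006),P(748,270,.006);print(a,b)
# arc steps, from angle 0 to 1.2, units dx(dock),dz
A=np.radians(165.7)-np.linspace(0,1.2,13); print(np.round(np.diff(97*np.c_[np.cos(A),np.sin(A)]/30,axis=0),2).tolist())
E
```

```text
time: 15.52
ee_pos: [0.5346, 0.232, 0.0391]
eef_rot: [-0.043, 0.999, 0.0, 0.0]
ft_force: [0.3, -0.1, 0.6]
width: 0.0654
grip_force: 0.0
time: 16.27
ee_pos: [0.5345, 0.2327, 0.0391]
eef_rot: [-0.043, 0.999, 0.0, 0.0]
ft_force: [-0.3, 4.5, -0.2]
width: 0.0356
grip_force: 20.0
[ 0.37749588 -0.07523467  0.0045    ] [ 0.49288407 -0.10789341  0.0045    ] 0.11992091875305633 -15.803301214510052
[ 0.5374694  -0.07670828  0.006     ] [ 0.53209928 -0.160328    0.006     ]
[[0.1, 0.31], [0.13, 0.3], [0.15, 0.28], [0.18, 0.27], [0.21, 0.25], [0.23, 0.23], [0.25, 0.2], [0.27, 0.17], [0.29, 0.15], [0.3, 0.12], [0.31, 0.09], [0.32, 0.06]]
```

```bash
python3 -m crank '[[[-0.1,0,-0.31],0],[[-0.13,0,-0.3],0],[[-0.15,0,-0.28],0],[[-0.18,0,-0.27],0],[[-0.21,0,-0.25],0],[[-0.23,0,-0.23],0],[[-0.25,0,-0.2],0],[[-0.27,0,-0.17],0],[[-0.29,0,-0.15],0],[[-0.3,0,-0.12],0],[[-0.31,0,-0.09],0],[[-0.32,0,-0.06],0]]'; python3 -m crank '[[[0,0,0],0],[[0,0,0],0]]'
```

```text
time: 17.77
ee_pos: [0.6158, 0.2397, 0.1116]
eef_rot: [-0.043, 0.999, 0.0, -0.001]
ft_force: [-2.6, 4.7, -2.5]
width: 0.0357
grip_force: 20.0
time: 18.02
ee_pos: [0.6162, 0.2397, 0.1116]
eef_rot: [-0.043, 0.999, 0.0, -0.0]
ft_force: [0.3, 4.7, -0.7]
width: 0.0358
grip_force: 20.0
```

```bash
python3 -m crank '[[[0,0,0],0],[[0,0,0],0],[[0,0,0],0],[[0,0,-0.5],0],[[0,0,-0.8],0],[[0,0,-0.8],0],[[0,0,0],0]]' 0.75 60; python3 -m crank '[[[0.45,-0.93,0],0],[[0.45,-0.93,0],0],[[0.45,-0.93,0],0],[[0.45,-0.93,0],0],[[0.45,-0.93,0],0],[[0.45,-0.93,0],0],[[0.45,-0.93,0.2],0],[[0.45,-0.93,0.2],0],[[0.45,-0.93,0.2],0],[[0.45,-0.93,0.2],0],[[0.45,-0.93,0.2],0],[[0.3,-0.93,0.2],0]]'; python3 -m crank '[[[0,0,0],0.85],[[0,0,0],0.85],[[0,0,0],0.8],[[0,0,0],0]]';python3 - <<'E'
from h import *
s=st(); M=R.from_quat(s['eef_rot']).as_matrix(); print(np.degrees(np.arctan2(M[1,0],M[0,0])),np.round(s['joint_positions'],2)); delta([.488,-.107,.003])
im=vision.camera('top')[:,:,::-1]; im2=vision.camera('scene')[:,:,::-1]
z=lambda i,k:cv2.resize(i,None,fx=k,fy=k,interpolation=cv2.INTER_CUBIC)
cv2.imwrite('pics/t5.png',np.hstack([z(im[170:270,220:350],3),z(im2[160:260,180:310],3)]))
E
```

```text
time: 18.9
ee_pos: [0.6177, 0.2392, 0.1781]
eef_rot: [-0.043, 0.999, 0.001, 0.002]
ft_force: [0.7, -0.0, -1.1]
width: 0.0657
grip_force: 0.0
time: 20.4
ee_pos: [0.4874, -0.1091, 0.1385]
eef_rot: [-0.043, 0.999, 0.0, -0.0]
ft_force: [0.0, 0.6, -0.1]
width: 0.0653
grip_force: 0.0
time: 20.9
ee_pos: [0.488, -0.1081, 0.1386]
eef_rot: [0.131, 0.991, -0.0, -0.0]
ft_force: [-0.1, -0.2, 0.6]
width: 0.0653
grip_force: 0.0
20.9 [ 0.488  -0.1081  0.1386] 
 [[-0.966  0.259 -0.   ]
 [ 0.259  0.966  0.   ]
 [ 0.    -0.    -1.   ]] 0.06526959718492113 0.0 [-0.1 -0.2  0.6]
164.96025542832388 [-0.39  0.12  0.56  1.92 -0.07  1.12  1.5 ]
units [0.01 0.04 4.52]
```

View pics/t5.png

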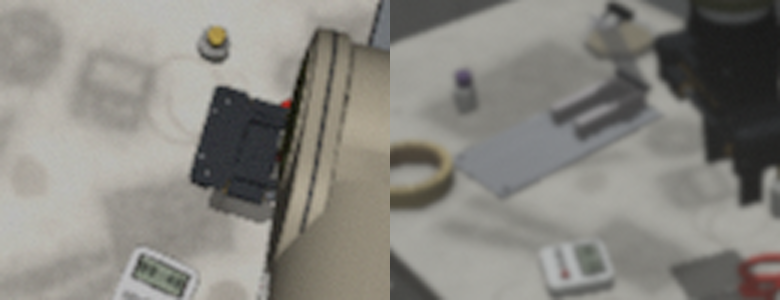

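The guard is up and the hand is over the shanks. Descending to grip.

```bash
python3 -m crank '[[[0,0.04,0.8],0],[[0,0,0.9],0],[[0,0,0.9],0],[[0,0,0.8],0],[[0,0,0.5],0],[[0,0,0.3],0],[[0,0,0.2],0],[[0,0,0.1],0],[[0,0,0],0],[[0,0,0],0]]'; python3 - <<'E'
from h import *
st()
E
```

```text
time: 22.25
ee_pos: [0.4888, -0.1069, 0.0042]
eef_rot: [0.131, 0.991, 0.0, 0.0]
ft_force: [-0.1, 0.6, -0.1]
width: 0.0655
grip_force: 0.0
22.25 [ 0.4888 -0.1069  0.0042] 
 [[-0.966  0.26   0.001]
 [ 0.26   0.966  0.   ]
 [-0.001  0.    -1.   ]] 0.06548040469995305 0.0 [-0.1  0.6 -0.1]
```

```bash
python3 -m crank '[[[0,0,0.09],0],[[0,0,0],0],[[0,0,0],0],[[0,0,0],0],[[0,0,0],0],[[0,0,0],0],[[0,0,0],0],[[0,0,0],0],[[0,0,0],0],[[0,0,0],0]]' 0 60;python3 -m crank '[[[0,0,-0.2],0],[[0,0,-0.5],0],[[0,0,-1],0],[[0,0,-1],0],[[0,0,-1],0],[[0,0,0],0]]'; python3 - <<'E'
from h import *
st()
im=vision.camera('top')[:,:,::-1]; im2=vision.camera('scene')[:,:,::-1]
z=lambda i,k:cv2.resize(i,None,fx=k,fy=k,interpolation=cv2.INTER_CUBIC)
cv2.imwrite('pics/t6.png',np.hstack([z(im[150:280,250:350],4),z(im2[150:280,250:350],4)]))
E
```

```text
time: 23.5
ee_pos: [0.4885, -0.107, 0.0011]
eef_rot: [0.131, 0.991, 0.0, 0.0]
ft_force: [-0.7, -0.3, 0.4]
width: 0.0132
grip_force: 59.9
time: 24.25
ee_pos: [0.4901, -0.1072, 0.1151]
eef_rot: [0.131, 0.991, 0.001, 0.002]
ft_force: [0.1, -0.7, -1.0]
width: 0.0132
grip_force: 59.9
24.25 [ 0.4901 -0.1072  0.1151] 
 [[-0.966  0.26   0.005]
 [ 0.26   0.966  0.001]
 [-0.005  0.002 -1.   ]] 0.013190120325583853 59.93967533111572 [ 0.1 -0.7 -1. ]
```

View pics/t6.png

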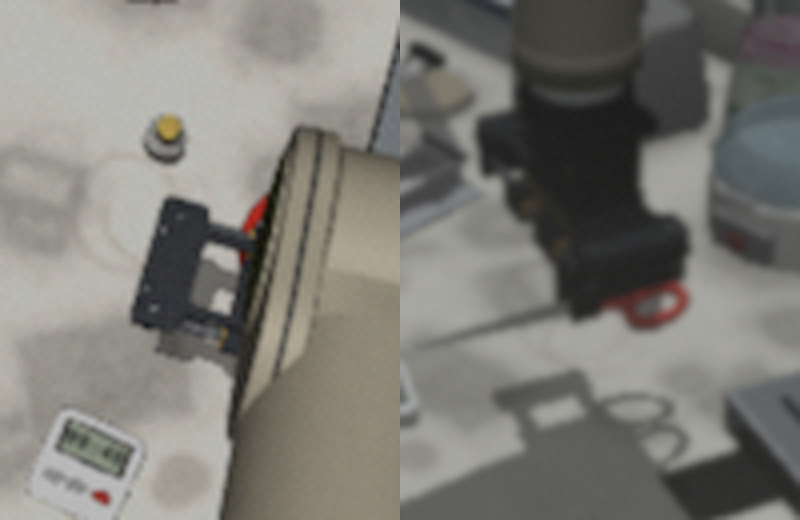

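Lifted level, firm grip, rings behind the hand. Next I'll turn 160° and carry to the dock.

```bash
python3 -m crank '[[[0,0,0],0.4],[[0,0,0],0.8],[[0,0,0],0.9],[[0,0,0],0.9],[[0,0,0],0.9],[[0,0,0],0.9],[[0,0,0],0.9],[[0,0,0],0.9],[[0,0,0],0.9],[[0,0,0],0.9],[[0,0,0],0.9],[[0,0,0],0.9]]' - 60; python3 -m crank '[[[0,0,0],0.9],[[0,0,0],0.9],[[0,0,0],0.9],[[0,0,0],0.9],[[0,0,0],0.9],[[0,0,0],0.9],[[0,0,0],0.9],[[0,0,0],0.9],[[0,0,0],0.9],[[0,0,0],0.9],[[0,0,0],0.6],[[0,0,0],0.02]]';python3 -m crank '[[[0,0,0],0],[[0,0,0],0]]' >/dev/null;python3 - <<'E'
from h import *
s=st(); M=R.from_quat(s['eef_rot']).as_matrix(); print(np.degrees(np.arctan2(M[1,0],M[0,0])),np.round(s['joint_positions'],2)); e=np.array([.9965,.0837]); m=np.array([.5255,.2327])
delta([*(m-.072*e),.11])
E
```

```text
time: 25.85
ee_pos: [0.4877, -0.1069, 0.1112]
eef_rot: [0.749, 0.663, -0.001, -0.001]
ft_force: [-0.5, 0.5, -0.6]
width: 0.0134
grip_force: 59.9
time: 27.35
ee_pos: [0.4879, -0.1069, 0.1114]
eef_rot: [0.998, 0.056, -0.001, 0.0]
ft_force: [0.4, 0.4, -1.1]
width: 0.0134
grip_force: 59.9
27.6 [ 0.4883 -0.107   0.112 ] 
 [[ 0.994  0.112 -0.   ]
 [ 0.112 -0.994  0.   ]
 [-0.    -0.    -1.   ]] 0.013384947509832212 59.93979200720787 [-0.2  0.5  0.1]
6.418927629793952 [-0.68  0.2   0.89  1.96 -0.18  1.06 -1.17]
units [  0.1  -11.18   0.07]
```

```bash
python3 -m crank '[[[0,0,0],0.2],[[-0.05,-0.6,0],0],[[-0.05,-1,0],0],[[-0.05,-1,0],0],[[-0.05,-1,0],0],[[0,-1,0],0],[[0,-1,0],0],[[0,-1,0],0],[[0,-1,0],0],[[0,-1,0],0],[[0,-1,0],0],[[0,-1,0],0]]' - 60; python3 -m crank '[[[0,-0.58,0],0],[[0,0,0],0],[[0,0,0],0],[[0,0,0],0]]' >/dev/null;cat > dk.py <<'E'
from h import *
s=st(); M=R.from_quat(s['eef_rot']).as_matrix(); print(np.degrees(np.arctan2(M[1,0],M[0,0])),np.round(s['joint_positions'],2)); e=np.array([.9965,.0837]); m=np.array([.5255,.2327]); q=s['ee_pos'][:2]-m; print('dock',q@e,q@[-e[1],e[0]])
E
python3 - <<'E'
from dk import *
# check colours: project expected tip and find red ring pixels
im=vision.camera('top'); hsv=cv2.cvtColor(im,cv2.COLOR_RGB2HSV)
mk=((hsv[...,0]<6)|(hsv[...,0]>174))&(hsv[...,1]>150)&(hsv[...,2]>80); v,u=np.nonzero(mk); k=(u<260)
print(len(u[k]), u[k].min() if k.any() else 0, u[k].max() if k.any() else 0, v[k].min() if k.any() else 0, v[k].max() if k.any() else 0)
print(w2p('top',[*(m-.072*e+.115*e),.115]))
E
```

```text
time: 29.1
ee_pos: [0.456, 0.2104, 0.1122]
eef_rot: [0.999, 0.041, 0.0, -0.0]
ft_force: [-0.4, -0.1, -0.5]
width: 0.0133
grip_force: 59.9
29.6 [0.455  0.2256 0.1122] 
 [[ 0.997  0.081  0.   ]
 [ 0.081 -0.997  0.   ]
 [ 0.    -0.    -1.   ]] 0.013422086777250368 59.939686954021454 [ 0.7 -1.  -1. ]
4.65417280274768 [-1.14  0.19  0.66  1.93 -0.13  1.06 -1.92]
dock -0.0708877507587998 -0.0011749316404241704
94 190 205 252 271
[186.27874628 195.86663759]
```

```bash
python3 -m crank '[[[0,-0.04,0.5],0],[[0,0,0.6],0],[[0,0,0.6],0],[[0,0,0.47],0],[[0,0,0],0],[[0.3,0,0],0],[[0.4,0,0],0],[[0.3,0,0],0],[[0.13,0,0],0],[[0,0,0],0],[[0,0,0],0]]' - 60; python3 dk.py
```

```text
time: 31.02
ee_pos: [0.4881, 0.2308, 0.047]
eef_rot: [0.999, 0.042, -0.0, -0.0]
ft_force: [0.5, 0.2, -0.3]
width: 0.0135
grip_force: 59.9
31.025 [0.4881 0.2308 0.047 ] 
 [[ 0.997  0.083 -0.   ]
 [ 0.083 -0.997  0.   ]
 [-0.    -0.    -1.   ]] 0.013533672528818258 59.93978574872017 [ 0.5  0.2 -0.3]
4.763881923146392 [-1.06  0.36  0.62  1.9  -0.26  0.95 -1.8 ]
dock -0.03743531884730473 0.0012615215515486453
```

```bash
python3 -m crank '[[[0,0.03,0.3],0],[[0,0,0.3],0],[[0,0,0.3],0],[[0,0,0],0],[[0,0,0],0]]' - 60;python3 -m crank '[[[0,0,0.2],0],[[0,0,0.15],0],[[0,0,0.1],0],[[0,0,0],0],[[0,0,0],0]]' - 60; python3 dk.py
```

```text
time: 31.65
ee_pos: [0.4885, 0.2299, 0.0201]
eef_rot: [0.999, 0.041, 0.0, 0.0]
ft_force: [0.2, -0.2, -0.0]
width: 0.0136
grip_force: 59.9
time: 32.28
ee_pos: [0.4885, 0.23, 0.0066]
eef_rot: [0.999, 0.042, 0.0, -0.0]
ft_force: [-0.5, -0.9, -0.1]
width: 0.0134
grip_force: 59.9
32.275 [0.4885 0.23   0.0066] 
 [[ 0.997  0.083  0.   ]
 [ 0.083 -0.997  0.   ]
 [ 0.    -0.    -1.   ]] 0.013392782677966909 59.93985861539841 [-0.5 -0.9 -0.1]
4.759494360398406 [-1.03  0.43  0.59  1.93 -0.31  0.88 -1.76]
dock -0.03709153490556907 0.0003713850696162882
```

```bash
python3 -m crank '[[[0,0,0.03],0],[[0,0,0],0],[[0,0,0],0],[[0,0,0],0],[[0,0,0],0],[[0,0,-0.2],0],[[0,0,-0.6],0],[[0,0,-1],0],[[0,0,-1],0],[[0,0,-1],0],[[0,0,-1],0],[[0,0,0],0]]' 0.75 60; python3 -m crank '[[[0,0.9,0],0],[[0,0.9,0],0],[[0,0.9,0],0],[[0,0.9,0],0],[[0,0.9,0],0],[[0,0.9,0],0],[[0,0.9,0],0],[[0,0,0],0]]'; python3 - <<'E'
from dk import *
im=vision.camera('top'); cv2.imwrite('pics/x.png',im[:,:,::-1]); hsv=cv2.cvtColor(im,cv2.COLOR_RGB2HSV)
mk=((hsv[...,0]<6)|(hsv[...,0]>174))&(hsv[...,1]>130)&(hsv[...,2]>70); v,u=np.nonzero(mk); k=(u<225)&(v>150)
W=np.array([p2w('top',a,b,.011)[:2]-m for a,b in zip(u[k],v[k])]); X=W@e; Y=W@[-e[1],e[0]]
print(k.sum(),'ring dock x',X.min(),X.max(),'y',Y.min(),Y.max())
print('ring end predicted -.120 .. -.059')
# blade pixels: horizontal scan lines in channel
for x in (.02,.04,.06,.07,.075,.08,.085):
    row=[im[tuple(np.round(w2p('top',[*(m+x*e+y*np.array([-e[1],e[0]])),.0085])[::-1]).astype(int))].mean().round() for y in np.arange(-.014,.015,.002)]
    print(x,row)
E
```

```text
time: 33.78
ee_pos: [0.4899, 0.2304, 0.153]
eef_rot: [0.999, 0.041, 0.002, -0.002]
ft_force: [0.3, -1.4, -0.8]
width: 0.0649
grip_force: 0.0
time: 34.78
ee_pos: [0.5039, 0.0392, 0.1498]
eef_rot: [0.999, 0.04, -0.0, 0.0]
ft_force: [0.3, 0.2, 0.4]
width: 0.0654
grip_force: 0.0
34.775 [0.5039 0.0392 0.1498] 
 [[ 0.997  0.079 -0.   ]
 [ 0.079 -0.997 -0.   ]
 [-0.     0.    -1.   ]] 0.06535082712463758 0.0 [0.3 0.2 0.4]
4.538121391119312 [-0.9   0.14  0.8   1.9  -0.11  1.14 -1.55]
dock -0.03767260067386268 -0.1909712511810945
288 ring dock x -0.11256162441674723 -0.04223429679597832 y -0.03856626934135983 0.04418483241286363
ring end predicted -.120 .. -.059
0.02 [np.float64(183.0), np.float64(158.0), np.float64(146.0), np.float64(146.0), np.float64(142.0), np.float64(131.0), np.float64(156.0), np.float64(155.0), np.float64(160.0), np.float64(160.0), np.float64(160.0), np.float64(159.0), np.float64(162.0), np.float64(130.0), np.float64(130.0)]
0.04 [np.float64(166.0), np.float64(166.0), np.float64(153.0), np.float64(163.0), np.float64(163.0), np.float64(138.0), np.float64(134.0), np.float
[... 853 characters left out ...]
, np.float64(84.0), np.float64(83.0), np.float64(83.0), np.float64(117.0), np.float64(148.0), np.float64(148.0), np.float64(149.0)]
0.08 [np.float64(102.0), np.float64(87.0), np.float64(75.0), np.float64(75.0), np.float64(87.0), np.float64(81.0), np.float64(84.0), np.float64(84.0), np.float64(92.0), np.float64(95.0), np.float64(95.0), np.float64(113.0), np.float64(138.0), np.float64(149.0), np.float64(149.0)]
0.085 [np.float64(102.0), np.float64(94.0), np.float64(81.0), np.float64(81.0), np.float64(93.0), np.float64(109.0), np.float64(118.0), np.float64(118.0), np.float64(117.0), np.float64(116.0), np.float64(116.0), np.float64(123.0), np.float64(124.0), np.float64(128.0), np.float64(128.0)]
```

Rings and tip lie as predicted (tip at roughly 0.08 m in the dock). Now the guard: pinch the bar again.

```bash
python3 -m crank '[[[0.4,-0.5,-0.4],0],[[0.48,-0.73,-0.4],0],[[0.48,-0.73,-0.4],0],[[0.48,-0.73,0],0],[[0.48,-0.73,0],0],[[0.48,-0.73,0],0],[[0.48,-0.73,0],0],[[0.48,-0.73,0],0],[[0.48,-0.73,0],0],[[0,0,0],0],[[0,0,0],0]]' 0.75 20; python3 - <<'E'
from dk import *
delta([.6162,.2397,.1116])
E
```

```text
time: 36.2
ee_pos: [0.6146, 0.2415, 0.1854]
eef_rot: [0.999, 0.042, -0.0, 0.0]
ft_force: [0.4, -1.0, -0.2]
width: 0.0654
grip_force: 0.0
36.2 [0.6146 0.2415 0.1854] 
 [[ 0.997  0.083 -0.001]
 [ 0.083 -0.997 -0.001]
 [-0.001  0.    -1.   ]] 0.06535722006080871 0.0 [ 0.4 -1.  -0.2]
4.770898831862344 [-0.93  0.5   0.69  1.44 -0.32  1.32 -1.71]
dock 0.08951468594808261 0.0013286068571345976
units [0.05 0.06 2.46]
```

```bash
python3 -m crank '[[[0.05,0.06,0.4],0],[[0,0,0.6],0],[[0,0,0.6],0],[[0,0,0.5],0],[[0,0,0.36],0],[[0,0,0],0],[[0,0,0],0]]'; python3 -m crank '[[[0,0,0],0],[[0,0,0],0],[[0,0,0],0],[[0,0,0],0],[[0,0,0],0],[[0,0,0],0]]' 0 20
```

```text
time: 37.08
ee_pos: [0.6171, 0.2401, 0.1124]
eef_rot: [0.999, 0.042, 0.0, -0.0]
ft_force: [0.1, 0.3, 0.5]
width: 0.0656
grip_force: 0.0
time: 37.83
ee_pos: [0.6168, 0.2399, 0.112]
eef_rot: [0.999, 0.041, 0.0, -0.0]
ft_force: [0.1, 0.6, 1.2]
width: 0.0354
grip_force: 20.0
```

```bash
python3 -m crank '[[[-0.32,0,0.06],0],[[-0.31,0,0.09],0],[[-0.3,0,0.12],0],[[-0.29,0,0.15],0],[[-0.27,0,0.17],0],[[-0.25,0,0.2],0],[[-0.23,0,0.23],0],[[-0.21,0,0.25],0],[[-0.18,0,0.27],0],[[-0.15,0,0.28],0],[[-0.13,0,0.3],0],[[-0.1,0,0.31],0]]';python3 -m crank '[[[0,0,0],0],[[0,0,0.08],0],[[0,0,0.05],0],[[0,0,0],0],[[0,0,0],0]]'
```

```text
time: 39.33
ee_pos: [0.5351, 0.2331, 0.0387]
eef_rot: [0.999, 0.041, 0.0, -0.0]
ft_force: [-0.2, -6.7, 29.2]
width: 0.0356
grip_force: 20.0
time: 39.95
ee_pos: [0.5357, 0.2331, 0.0369]
eef_rot: [0.999, 0.041, 0.0, -0.001]
ft_force: [-6.8, -6.6, 26.6]
width: 0.0358
grip_force: 20.0
```

```bash
python3 -m crank '[[[0,0,0],0],[[0,0,0],0],[[0,0,0],0],[[0,0,0],0],[[0,0,-0.3],0],[[0,0,-0.8],0],[[0,0,-1],0],[[0,0,-1],0],[[0,0,-1],0],[[0,0,0],0]]' 0.75; python3 -m crank '[[[0,0.9,0],0],[[0,0.9,0],0],[[0,0.9,0],0],[[0,0.9,0],0],[[0,0.9,0],0],[[0,0.9,0],0],[[0,0.9,0],0],[[0,0,0],0]]'; python3 - <<'E'
from dk import *
im=vision.camera('top'); hsv=cv2.cvtColor(im,cv2.COLOR_RGB2HSV)
mk=((hsv[...,0]<6)|(hsv[...,0]>174))&(hsv[...,1]>130)&(hsv[...,2]>70); v,u=np.nonzero(mk); k=(u<225)&(v>150)
W=np.array([p2w('top',a,b,.011)[:2]-m for a,b in zip(u[k],v[k])]); X=W@e; Y=W@[-e[1],e[0]]
print(k.sum(),'ring dock x',X.min(),X.max(),'y',Y.min(),Y.max())
# bar now: dark pixels near initial spot
g=im[195:235,175:210].max(2); vv,uu=np.nonzero(g<45); print('dark',len(uu),uu.mean()+175,vv.mean()+195,'bar expected',w2p('top',[.534,.2336,.052]))
E
```

```text
time: 41.2
ee_pos: [0.5362, 0.2336, 0.1609]
eef_rot: [0.999, 0.041, 0.002, -0.001]
ft_force: [-0.5, 0.7, -0.3]
width: 0.0656
grip_force: 0.0
time: 42.2
ee_pos: [0.5503, 0.0423, 0.1578]
eef_rot: [0.999, 0.04, -0.0, 0.0]
ft_force: [-0.2, 0.3, 0.7]
width: 0.0654
grip_force: 0.0
42.2 [0.5503 0.0423 0.1578] 
 [[ 0.997  0.079 -0.   ]
 [ 0.079 -0.997 -0.001]
 [-0.     0.001 -1.   ]] 0.06543860273960303 0.0 [-0.2  0.3  0.7]
4.539144046887877 [-0.85  0.27  0.81  1.78 -0.21  1.18 -1.47]
dock 0.008741691613001114 -0.19180634636016558
289 ring dock x -0.11256162441674723 -0.04223429679597832 y -0.03856626934135983 0.04418483241286363
dark 47 191.38297872340425 212.46808510638297 bar expected [191.70288445 211.98544943]
```

The scissors haven't moved and the bar is back at its shut position.

```bash
python3 -c "
from h import *
print(r.close_job())"
```

```text
the job is handed in; nothing more can be done
None
```

The job is handed in: the scissors lie in the dock with blades in the channel and handles out front, and the guard is shut; no verdict came back. The last checks were numeric only, because all 10 picture views were used: the rings hadn't moved after the guard closed, and the pull bar was back within 1 pixel of its shut position.

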